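# Finish the wooden inset puzzle

### The job

Finish the wooden puzzle: fit the large piece into the middle bay of the board that lies turned in the grey tray, and the small piece into the bay next to it with its tab in the notch of the large one, turning each until it drops in. Both must lie flush with the board, let go, and the jar, the tape roll and the cup stay where they are.

Things in the scene. Friction and masses are not known exactly. Their poses are not given: they have to be found in the camera images.
- tray_middle (a point): Middle of the floor (4 mm thick) of the fixed square grey tray, 262 mm, rim 14 mm high; axes along the tray's sides, parallel to the world's. A fixed plywood puzzle board, 170 x 170 x 16 mm, lies in it, centred exactly here but turned about this point by an unknown angle of up to 0.8 rad either way. The turn is not reported: find it by feel or by eye.
- face_middle (a point): Point 16 mm above the tray's middle, at the height of the board's face (20 mm above the table). Axes are the tray's: they do not show the board's turn. The board has one opening, 10 mm deep: the outline of the two pieces put together, with 1.2 mm play all round. The large piece's bay is centred here, the small one's 47 mm away on the board's +y side (tray's +y turned by the unknown angle).
- large_grip (a point): Centre of the large piece's grip block, 25 mm above its underside. Plate 52 x 52 x 10 mm, centred here; tab 16 wide, 12 long on its -y side; notch 18 wide, 12 deep in its +y side. Grip block 14 (x) x 30 (y), from 10 to 40 mm above the underside. z up, 60 g. Fits only with its y along the board's +y; slid round on the face it drops in within about 2 degrees of that. Seated, this point is 35 mm over the table.
- small_grip (a point): Centre of the small piece's grip block, 25 mm above its underside. Plate 42 (x) x 39 (y) x 10 mm, centred here; tab 15 wide, 12 long on its -y side, for the large piece's notch. Grip block 14 (x) x 30 (y), from 10 to 40 mm above the underside. z up, 45 g. Seated: axes parallel to the large piece's, this point 47 mm from the large one's along its +y and 35 mm over the table.
- large_piece: The large piece itself, origin at the centre of its plate's underside, axes as for its grip point.
- small_piece: The small piece itself, origin at the centre of its plate's underside, axes as for its grip point.
- bead_jar_mid (a point): Middle of an upright amber glass jar, 60 mm across, 75 mm high, on the table. Leave it alone.
- tape_roll_mid (a point): Middle of a roll of paper tape lying flat, 70 mm across, 24 mm high. Leave it alone.
- brush_cup_mid (a point): Middle of an upright blue ceramic cup, 68 mm across the rim, 75 mm high. Leave it alone.

How it is judged:
By the outcome, as a careful person would: the job done as asked, in the order asked, and still so for the second after the job is handed in, with the robot touching nothing.
It also fails if it takes over 72 s, if anything falls off the work surface, if the arm or the gripper's body presses on something with over 40 N, if the wrist force passes 120 N, or if a joint passes its speed limit or range.

### The arm

A 6-joint arm with a two-finger parallel gripper is mounted at the origin on the work surface. World frame = base frame: x ahead of the robot, y to its left, z up, the work surface at z = 0. Lengths are in m, angles in rad, forces in N, time in s.
With the tool pointing down it reaches from about 0.35 to 0.85 m from the base axis. Payload 8.1 kg.
Tool frame: the origin (TCP) lies at the very end of the fingers, on their centre line; the grasp point (between the pads) lies robot.grip_point_offset behind it (robot.grip_point_offset is the distance from the TCP to the grasp point, in m); z points along the fingers, y is the line along which they close (so a half turn about z gives the same grasp; the last joint's range is limited). The gripper opens to 93 mm and grips with 3 to 60 N. Pads are 15 mm wide; open, the fingers measure 128 mm over their backs; the gripper's body (75 mm by 188 mm) begins 65 mm behind the grasp point.
Start: joints at [1.164, 0.13, 1.488, -0, 1.523, -0.085], TCP at [0.19, 0.569, 0.219] pointing down, gripper open.
Joint ranges: [-2.96, 2.96], [-0.89, 2.26], [0.02, 2.5], [-1.34, 4.48], [0, 2.73], [-2.66, 2.66]. Speed limits (rad/s): [2.39, 2.39, 2.79, 3.14, 3.14, 3.14].

### API

Orientations are given as a rotation vector (axis times angle).
In Python, from plant import robot, eyes gives the robot as it stands. The module is installed in compiled form; this text tells all that it offers.
- The arm moves only by the tool apply_moves, never from a script. Its argument "steps" is one flat list of numbers, 7 for each row, row after row: the shift along the tool's x, y, z in units of 30 mm (1.0 is 30 mm), then the turn, a rotation vector about the tool's x, y, z in units of 6 degrees (1.0 is 6 degrees), then the opening in per cent of the stroke, from 0 (shut) to 100 (fully open). In form: [dx, dy, dz, ax, ay, az, fingers, dx, dy, dz, ax, ay, az, fingers, ...]. A call has 1 to 12 rows; each row shifts and turns the commanded pose from where the row before left it, along the tool's axes as they then stand; what a row does not reach is not made up. A row lasts 1/12 s, in which the tool goes at most 41.7 mm and 7.16 degrees, less where a joint would pass 70% of its speed; a pose out of reach is approached as far as the arm can. A call is refused whole if a number of a shift passes 1 or a number of a turn 1, either way. A call with a gripper value outside its range is refused whole. The fingers move at their own pace and stop on an object; "grip_force" is the grip in N (left out, the last holds). Time passes only in rows, so rows that do not move let the fingers close. It gives the time, the measured TCP pose, the force, the opening and the grip force at its end, in the units of the state.
- robot.read_state(): the state, without advancing time (a new reading comes with each control period).
- eyes.read_camera(name): name is "scene" or "top" or "wrist"; returns the picture (384x512x3 uint8, red, green, blue); there is no depth.
- eyes.calibration(name): a dict with "K" (3x3 intrinsics, pixels), "R" (3x3) and "t" (3): a world point X has camera coordinates R X + t. Camera axes: x right, y down, z forward; pixel columns grow to the right and rows downward; lengths in m; the calibration is good to about 2 mm. The wrist camera is an equidistant fisheye: a pixel r from the principal point sees the ray r / f radians off the axis. A picture is of the moment at which its call begins: read the wrist's pose just before it. calibration takes no time and is no camera call; for the wrist camera it gives the pose at the moment of the call.
- robot.close_job(): hands the job in; it is judged then, once.
Trained networks look in the newest picture that a camera, given by its name, has taken for a name from the list of things; names that differ only in an ending like _2 or _b are one class to them, and where a whole thing is asked for, a point or a joint stands for the part that bears it (a point fixed in the world has none). Each returns a list of dicts, best first, with "conf" (0 to 1); they miss things now and then, are a little off and sometimes report something else, mostly with a low value. They report only what shows in the picture. A call takes as long as a camera call.
- eyes.search_frame(camera, thing): "rect" ([left, top, width, height] in pixels, round what is visible of it).
- eyes.place_of(camera, thing): "xy" ([column, row] in pixels: a listed point, or the origin of a listed thing).
The state is a dict: "t": time; "q": joint angles; "dq": joint speeds; "joint_torque": joint torques, N m; "tool_pos": TCP position; "orientation": TCP orientation; "force": force on the tool from outside, world axes, zero at the start; "wrist_torque": the same for the moment, N m; "opening": finger opening in m; "gripper_force": force on a finger pad.
Only numpy, scipy, OpenCV 4.12 (cv2) and the standard library are available. Lean on these libraries where they do the work, as an engineer would, in place of code of your own. Each camera call takes 0.05 s, during which the arm holds its last target. There are 200 camera calls.

## Working session

There is one attempt and no reset: what is moved stays moved. The work goes in short steps, Python scripts to look and compute and a tool call to move; the robot and the scene stay as the last step left them, time stands still between calls to the robot, and variables do not carry over. Pictures are saved under pics/ and viewed, at most 10 in all, crops included, and the job is handed in when it is done.

Besides the shell and the picture viewer there is one more tool, called after "Call:" in YAML: its name, and indented under it one key for each argument. apply_moves: Moves the arm, as the interface text tells. Its arguments: {"type":"object","properties":{"steps":{"type":"array"},"grip_force":{"type":"number"}},"required":["steps"]}

```bash
mkdir -p pics; cat > h.py <<'E'
from plant import robot, eyes
import numpy as np, cv2
from scipy.spatial.transform import Rotation as Ro
def ray(cam,px,cal=None):
    c=cal or eyes.calibration(cam); K,R,t=map(np.array,(c["K"],c["R"],c["t"]))
    x=(px[0]-K[0,2])/K[0,0]; y=(px[1]-K[1,2])/K[1,1]
    if cam=="wrist":
        r=np.hypot(x,y); d=np.array([x/r*np.sin(r),y/r*np.sin(r),np.cos(r)]) if r>1e-9 else np.array([0,0,1.])
    else: d=np.array([x,y,1.])
    return -R.T@t, R.T@d
def at_z(cam,px,z,cal=None):
    o,d=ray(cam,px,cal); return o+d*(z-o[2])/d[2]
E
python3 - <<'E'
from h import *
for c in("top","scene"):
    im=eyes.read_camera(c); cv2.imwrite(f"pics/{c}0.png",im[:,:,::-1])
    cal=eyes.calibration(c); print(c,np.round(-np.array(cal["R"]).T@cal["t"],3))
    for n,z in(("tray_middle",.004),("large_grip",.025),("small_grip",.025),("large_piece",0),("small_piece",0),("bead_jar_mid",.0375),("tape_roll_mid",.012),("brush_cup_mid",.0375)):
        for r in eyes.place_of(c,n)[:2]: print(n,np.round(r["xy"],1),round(r["conf"],2),np.round(at_z(c,r["xy"],z),3))
s=robot.read_state(); print({k:np.round(s[k],3) for k in s}, robot.grip_point_offset)
E
```

```text
top [ 0.516 -0.003  0.927]
large_grip [120.5 241.4] 0.96 [0.512 0.292 0.025]
small_grip [364.3 251.7] 0.88 [ 0.482 -0.263  0.025]
small_grip [128.8 241.1] 0.7 [0.513 0.273 0.025]
large_piece [124.  238.4] 0.69 [0.519 0.292 0.   ]
small_piece [360.7 251.9] 0.64 [ 0.481 -0.262  0.   ]
bead_jar_mid [131.5 144.6] 0.82 [0.734 0.269 0.037]
tape_roll_mid [349.6 146.9] 0.9 [ 0.729 -0.243  0.012]
tape_roll_mid [130.7 145.9] 0.25 [0.737 0.278 0.012]
brush_cup_mid [246.1 114.6] 0.91 [0.803 0.003 0.037]
scene [ 1.349 -0.436  0.715]
large_grip [317.7 154.4] 0.7 [0.522 0.286 0.025]
small_grip [125.  216.8] 0.82 [ 0.484 -0.263  0.025]
large_piece [315.1 160. ] 0.85 [0.512 0.288 0.   ]
small_piece [126.4 229. ] 0.92 [ 0.498 -0.269  0.   ]
bead_jar_mid [366.8 192.6] 0.92 [0.74  0.263 0.037]
tape_roll_mid [180.2 281.5] 0.97 [ 0.729 -0.235  0.012]
brush_cup_mid [297.1 244. ] 0.61 [0.792 0.013 0.037]
{'t': np.float64(0.9), 'q': array([ 1.164,  0.13 ,  1.488,  0.   ,  1.523, -0.085]), 'dq': array([ 0.   ,  0.   , -0.001,  0.001, -0.001,  0.   ]), 'joint_torque': array([ 0.0000e+00, -5.5975e+01, -4.9207e+01,  7.7000e-02,  2.2000e-02,
       -0.0000e+00]), 'tool_pos': array([0.19 , 0.569, 0.219]), 'orientation': array([0.503, 3.101, 0.   ]), 'force': array([-0.69 , -0.016,  0.567]), 'wrist_torque': array([-0.025, -0.017,  0.004]), 'gripper_force': np.float64(0.0), 'opening': np.float64(0.093)} 0.0188
```

```bash
python3 - <<'E'
import cv2
im=cv2.imread("pics/top0.png")
cv2.imwrite("pics/top_c.png",cv2.resize(im[90:345,90:410],None,fx=2.35,fy=2.35,interpolation=cv2.INTER_CUBIC))
E
```

```text
(no output)
```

View pics/top_c.png

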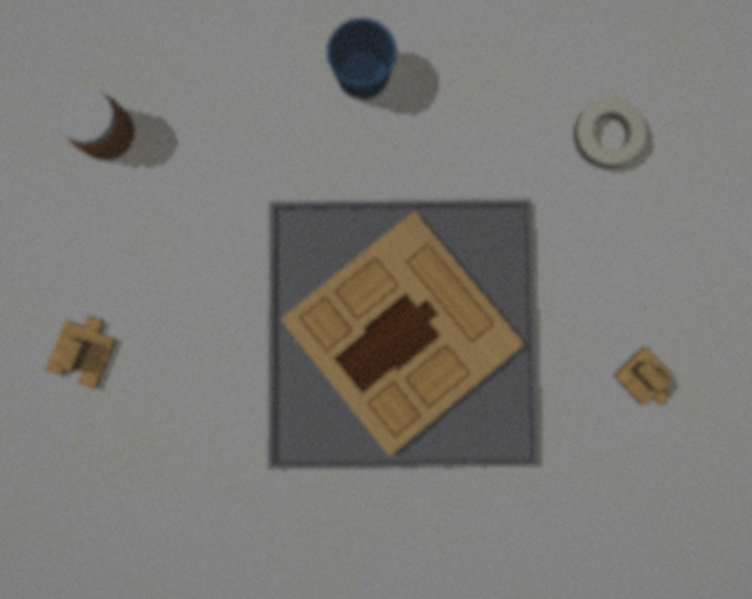

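```bash
cat >> h.py <<'E'
from scipy.optimize import minimize
def proj(cam,X,cal):
    K,R,t=map(np.array,(cal["K"],cal["R"],cal["t"])); c=X@R.T+t
    if cam=="wrist":
        r=np.hypot(c[:,0],c[:,1]); a=np.arctan2(r,c[:,2])/np.maximum(r,1e-9); u=c[:,:2]*a[:,None]
    else: u=c[:,:2]/c[:,2:]
    return u*[K[0,0],K[1,1]]+K[:2,2]
def rect(w,l): return np.array([[-w,-l],[w,-l],[w,l],[-w,l]])/2000
L=np.array([[-26,-26],[-8,-26],[-8,-38],[8,-38],[8,-26],[26,-26],[26,26],[9,26],[9,14],[-9,14],[-9,26],[-26,26]])/1000
S=np.array([[-21,-19.5],[-7.5,-19.5],[-7.5,-31.5],[7.5,-31.5],[7.5,-19.5],[21,-19.5],[21,19.5],[-21,19.5]])/1000
O=np.array([[-27.2,-27.2],[-9.2,-27.2],[-9.2,-39.2],[9.2,-39.2],[9.2,-27.2],[27.2,-27.2],[27.2,27.2],[22.2,27.2],[22.2,67.7],[-22.2,67.7],[-22.2,27.2],[-27.2,27.2]])/1000
PIECE={"large":[(L,0,.01),(rect(14,30),.01,.04)],"small":[(S,0,.01),(rect(14,30),.01,.04)],"open":[(O,.02,.02)]}
def render(cam,cal,model,p,shape,off,s,z0=0):
    m=np.zeros(shape,np.uint8); c,q=np.cos(p[2]),np.sin(p[2])
    for P,a,b in model:
        Q=P@np.array([[c,q],[-q,c]])+p[:2]
        f=lambda z:np.round(((proj(cam,np.c_[Q,np.full(len(Q),z+z0)],cal)-off+.5)*s-.5)*16).astype(np.int32)
        lo,hi=f(a),f(b); cv2.fillPoly(m,[lo],1,shift=4); cv2.fillPoly(m,[hi],1,shift=4)
        if a!=b:
            for i in range(len(Q)):
                j=(i+1)%len(Q); cv2.fillPoly(m,[np.array([lo[i],lo[j],hi[j],hi[i]])],1,shift=4)
    return m
def fit(cam,im,cal,kind,xy,maskf,half,s=4,z0=0,ths=np.arange(-3.1,3.2,.2)):
    c=proj(cam,np.array([[*xy,.02]]),cal)[0].astype(int); off=np.maximum(c-half,0)
    cr=cv2.resize(im[off[1]:c[1]+half,off[0]:c[0]+half],None,fx=s,fy=s,interpolation=cv2.INTER_CUBIC)
    m=maskf(cr).astype(np.uint8)
    n,l,st,_=cv2.connectedComponentsWithStats(m); m=(l==1+np.argmax(st[1:,4])).astype(np.uint8)
    M=cv2.moments(m,True); pc=np.array([M["m10"],M["m01"]])/M["m00"]/s+off
    o=at_z(cam,pc,.02 if kind=="open" else .012+z0,cal)[:2]
    def cost(p):
        r=render(cam,cal,PIECE[kind],p,m.shape,off,s,z0); return 1-(r&m).sum()/max(1,(r|m).sum())
    best=None
    for th in ths:
        d=np.array([-np.sin(th),np.cos(th)])*(-.017 if kind=="open" else .0)
        p0=np.array([*(o+d),th])
        r=minimize(cost,p0,method="Nelder-Mead",options=dict(initial_simplex=[p0,p0+[.005,0,0],p0+[0,.005,0],p0+[0,0,.15]],xatol=1e-4,fatol=1e-4,maxiter=120))
        if best is None or r.fun<best.fun: best=r
    r=render(cam,cal,PIECE[kind],best.x,m.shape,off,s,z0)
    vis=cr.copy(); vis[(r-cv2.erode(r,np.ones((3,3),np.uint8)))>0]=[255,0,0]; vis[(m-cv2.erode(m,np.ones((3,3),np.uint8)))>0]=[0,255,0]
    return best.x,best.fun,vis
def wood(c): h=cv2.cvtColor(c,cv2.COLOR_RGB2HSV); return (h[...,1]>70)&(h[...,0]<35)
def dark(c): h=cv2.cvtColor(c,cv2.COLOR_RGB2HSV); return (h[...,1]>70)&(h[...,2]<105)
E
python3 - <<'E'
from h import *
im=cv2.imread("pics/top0.png")[:,:,::-1]; cal=eyes.calibration("top"); V=[]
for k,xy,f,h,t in(("large",(.515,.29),wood,26,None),("small",(.482,-.263),wood,26,None),("open",(.52,0),dark,40,None)):
    x,c,v=fit("top",np.ascontiguousarray(im),cal,k,xy,f,h); print(k,np.round(x,4),round(c,3)); V.append(cv2.resize(v,(260,260)))
cv2.imwrite("pics/fit0.png",np.hstack(V)[:,:,::-1])
# tray
h=cv2.cvtColor(im,cv2.COLOR_RGB2GRAY)[170:295,195:325]; m=(h<125).astype(np.uint8)
m=cv2.morphologyEx(m,cv2.MORPH_CLOSE,np.ones((5,5)))
q=np.argwhere(m)+[170,195]; a=q.min(0);b=q.max(0); print("tray",at_z("top",[a[1],a[0]],.014),at_z("top",[b[1],b[0]],.014))
E
```

```text
large [0.5143 0.2904 1.202 ] 0.092
small [ 0.4866 -0.2668 -0.8089] 0.081
open [ 0.5324 -0.0269  0.6656] 0.016
tray [0.6671646  0.10625991 0.014     ] [ 0.39640365 -0.16336857  0.014     ]
```

View pics/fit0.png

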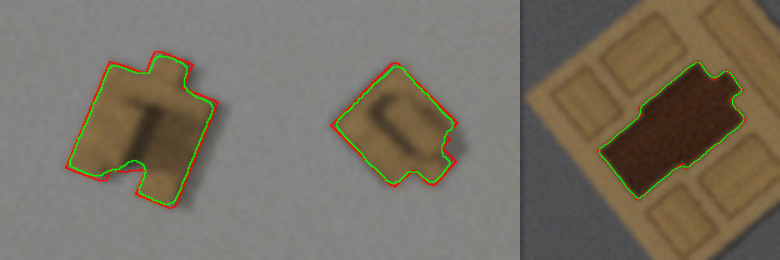

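Call:
apply_moves:
  steps: [0,0,0,0,0,0.46,60,-0.96,-0.34,0.2,0,0,0,60,-0.96,-0.34,0.2,0,0,0,60,-0.96,-0.34,0.2,0,0,0,60,-0.96,-0.34,0.2,0,0,0,60,-0.96,-0.34,0.2,0,0,0,60,-0.96,-0.34,0.2,0,0,0,60,-0.96,-0.34,0.2,0,0,0,60,-0.96,-0.34,0.2,0,0,0,60,-0.96,-0.34,0.2,0,0,0,60,-0.96,-0.34,0.2,0,0,0,60,-0.96,-0.34,0.2,0,0,0,60]

```text
t: 1.9
tool_pos: [0.4456, 0.349, 0.1525]
orientation: [0.578, 3.088, 0.0]
force: [-0.5, 0.1, 0.4]
opening: 0.0554
gripper_force: 0.0
```

Call:
apply_moves:
  steps: [-0.96,-0.34,0.3,0,0,0,60,-0.96,-0.34,0.3,0,0,0,60,-0.96,-0.34,0.3,0,0,0,60,0,0,0,0,0,0,60,0,0,0,0,0,0,60]

```text
t: 2.32
tool_pos: [0.5145, 0.2889, 0.1248]
orientation: [-0.582, -3.086, 0.001]
force: [-0.4, 0.2, 0.2]
opening: 0.0557
gripper_force: 0.0
```

```bash
cat >> h.py <<'E'
def pose():
    s=robot.read_state(); R=Ro.from_rotvec(s["orientation"]).as_matrix(); return s,R,np.arctan2(R[1,1],R[0,1])
def go(xy,z,th):
    "units to reach TCP xy,z with tool y along th: turn first, then shift"
    s,R,ph=pose(); d=(th-ph+np.pi/2)%np.pi-np.pi/2; turn=-d
    y=np.array([np.cos(ph+d),np.sin(ph+d),0]); x=np.array([-y[1],y[0],0])
    D=np.array([*xy,z])-s["tool_pos"]
    print("pos",np.round(s["tool_pos"],4),"phi",round(ph,4),"tilt",np.round(R[:,2],3),"| az",round(np.degrees(turn)/6,2),"dxyz",np.round([D@x/.03,D@y/.03,-D[2]/.03],2), "dxy if shift first",np.round(R.T@D/.03,2))
E
python3 - <<'E'
from h import *
cal=eyes.calibration("wrist"); im=eyes.read_camera("wrist"); cv2.imwrite("pics/w0.png",im[:,:,::-1])
print(proj("wrist",np.array([[.514,.29,.01]]),cal), eyes.place_of("wrist","large_grip")[:1], robot.read_state()["t"])
go((.514,.29),.12,1.202)
E
```

```text
[[252.87461018 187.10858731]] [{'xy': [255.7, 191.4], 'conf': 0.64}] 2.4167
pos [0.5137 0.2907 0.1258] phi 1.2006 tilt [-0.  0. -1.] | az -0.01 dxyz [-0.02 -0.02  0.19] dxy if shift first [-0.02 -0.02  0.19]
```

View pics/w0.png

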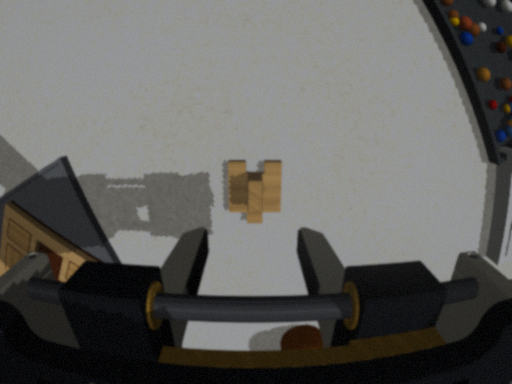

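```bash
python3 - <<'E'
from h import *
cal=eyes.calibration("wrist"); im=cv2.imread("pics/w0.png")[:,:,::-1].copy()
x,c,v=fit("wrist",im,cal,"large",(.514,.29),wood,45,ths=[1.1,1.2,1.3]); print(np.round(x,4),c)
cv2.imwrite("pics/wf0.png",v[:,:,::-1])
go(x[:2],.013,x[2])
E
```

```text
[0.5149 0.2927 1.1917] 0.03384226839628057
pos [0.5137 0.2907 0.1258] phi 1.2006 tilt [-0.  0. -1.] | az 0.08 dxyz [-0.01  0.08  3.76] dxy if shift first [-0.02  0.07  3.76]
```

View pics/wf0.png

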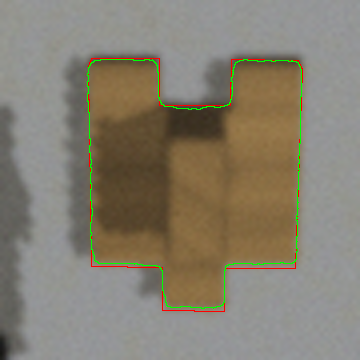

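Call:
apply_moves:
  steps: [0,0.07,0.76,0,0,0.08,50,0,0,1,0,0,0,50,0,0,1,0,0,0,50,0,0,0.6,0,0,0,50,0,0,0.4,0,0,0,50,0,0,0,0,0,0,50,0,0,0,0,0,0,0,0,0,0,0,0,0,0,0,0,0,0,0,0,0,0,0,0,0,0,0,0,0,0,0,0,0,0,0]
  grip_force: 25

```text
t: 3.33
tool_pos: [0.5151, 0.2925, 0.0135]
orientation: [0.59, 3.085, 0.001]
force: [0.2, 0.1, 0.4]
opening: 0.0179
gripper_force: 0.0
```

```bash
python3 - <<'E'
from h import *
s=robot.read_state(); print(s["opening"],s["gripper_force"],s["force"],s["t"])
go((.5324,-.0275),.08,.666)
E
```

```text
0.017890383283580672 0.0 [0.16406675 0.11286682 0.36669083] 3.3333
pos [0.5151 0.2925 0.0135] phi 1.1926 tilt [ 0.001  0.    -1.   ] | az 5.03 dxyz [-8.74 -6.14 -2.22] dxy if shift first [-4.48 -9.7  -2.22]
```

Call:
apply_moves:
  steps: [0,0,0,0,0,0,0,0,0,0,0,0,0,0,0,0,0,0,0,0,0,0,0,-0.5,0,0,0,0,0,0,-0.9,0,0,1,0,0,0,-0.9,0,0,1,0,0,0,0,0,0,1,0,0,0,0,0,0,1,0,0,0,0,0,0,1,0,0,0,0,0,0,0.03,0]

```text
t: 4.17
tool_pos: [0.5147, 0.2921, 0.0818]
orientation: [-1.381, -2.822, 0.0]
force: [-0.0, -0.2, -1.2]
opening: 0.0138
gripper_force: 25.0
```

```bash
python3 - <<'E'
from h import *
s=robot.read_state(); print(s["opening"],s["gripper_force"],s["force"],s["t"])
go((.5324,-.0275),.08,.666)
E
```

```text
0.013750706012609942 25.00129669904709 [-0.01049693 -0.16889985 -1.20964765] 4.1667
pos [0.5147 0.2921 0.0818] phi 0.6606 tilt [-0. -0. -1.] | az -0.05 dxyz [-8.74 -6.12  0.06] dxy if shift first [-8.77 -6.07  0.06]
```

Call:
apply_moves:
  steps: [-0.8,-0.55,0,0,0,0,0,-0.8,-0.55,0,0,0,0,0,-0.8,-0.55,0,0,0,0,0,-0.8,-0.55,0,0,0,0,0,-0.8,-0.55,0,0,0,0,0,-0.8,-0.55,0,0,0,0,0,-0.8,-0.55,0,0,0,0,0,-0.8,-0.55,0,0,0,0,0,-0.8,-0.55,0,0,0,0,0,-0.8,-0.55,0,0,0,0,0,-0.75,-0.6,0,0,0,-0.05,0,0,0,0,0,0,0,0]

```text
t: 5.17
tool_pos: [0.5328, -0.0318, 0.0816]
orientation: [1.365, 2.829, -0.003]
force: [-0.1, -0.1, 0.8]
opening: 0.0135
gripper_force: 25.0
```

```bash
python3 - <<'E'
from h import *
cal=eyes.calibration("wrist"); s=robot.read_state(); im=eyes.read_camera("wrist"); cv2.imwrite("pics/w1.png",im[:,:,::-1])
go((.5324,-.0275),.08,.666); z0=s["tool_pos"][2]-.0135
print(s["t"],s["force"],proj("wrist",np.array([[.5324,-.0275,.02],[s["tool_pos"][0],s["tool_pos"][1],z0+.01]]),cal))
E
```

```text
pos [ 0.5328 -0.0296  0.0816] phi 0.6706 tilt [-0. -0. -1.] | az 0.04 dxyz [0.06 0.03 0.05] dxy if shift first [0.06 0.03 0.05]
5.1667 [-0.07180853 -0.10556803  0.81470076] [[254.75808628 202.31287841]
 [251.59170067 238.01774368]]
```

View pics/w1.png

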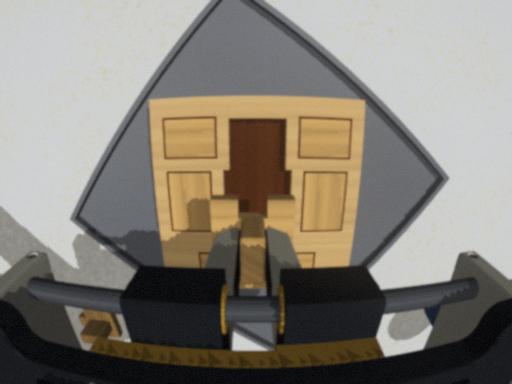

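```bash
python3 - <<'E'
from h import *
from scipy.optimize import least_squares
cal=eyes.calibration("wrist"); im=cv2.imread("pics/w1.png"); g=cv2.cvtColor(im,cv2.COLOR_BGR2GRAY)
px=np.array([[150,100],[364,99.5],[229.5,119],[285.5,119]],np.float32)
px=cv2.cornerSubPix(g,px.reshape(-1,1,2),(4,4),(-1,-1),(3,50,.01)).reshape(-1,2)
B=np.array([[-.085,.085],[.085,.085],[-.0222,.0677],[.0222,.0677]])
W=np.array([at_z("wrist",p,.02,cal)[:2] for p in px])
def tf(p): c,s=np.cos(p[2]),np.sin(p[2]); return B@np.array([[c,s],[-s,c]])+p[:2]
r=least_squares(lambda p:(tf(p)-W).ravel(),[.5324,-.0275,.666]); print(px,np.round(r.x,4),np.round(r.fun*1000,1))
E
```

```text
[[150.       100.      ]
 [364.539     99.724945]
 [228.49243  118.35946 ]
 [285.8868   118.50697 ]] [ 0.5342 -0.0239  0.6744] [-0.7 -0.4  0.2  0.1  0.  -0.1  0.4  0.4]
```

```bash
python3 - <<'E'
from h import *
from scipy.optimize import least_squares
s0,_,ph=pose(); cal=eyes.calibration("wrist"); im=eyes.read_camera("wrist"); cv2.imwrite("pics/w2.png",im[:,:,::-1]); print(s0["tool_pos"],ph,pose()[0]["tool_pos"])
g=cv2.cvtColor(im,cv2.COLOR_RGB2GRAY)
def sub(px): return cv2.cornerSubPix(g,np.array(px,np.float32).reshape(-1,1,2),(4,4),(-1,-1),(3,50,.01)).reshape(-1,2)
def corners(B,px,z,x0):
    W=np.array([at_z("wrist",p,z,cal)[:2] for p in px])
    def tf(p): c,s=np.cos(p[2]),np.sin(p[2]); return B@np.array([[c,s],[-s,c]])+p[:2]
    r=least_squares(lambda p:(tf(p)-W).ravel(),x0); print(np.round(px,1).tolist(),np.round(r.x,4),np.round(r.fun*1000,1))
B=np.array([[-.085,.085],[.085,.085],[-.0222,.0677],[.0222,.0677]])
# seeds shifted by predicted corner positions
corners(B,sub(proj("wrist",np.c_[B@np.array([[np.cos(.674),np.sin(.674)],[-np.sin(.674),np.cos(.674)]])+[.534,-.0262],np.full(4,.02)],cal)),.02,[.534,-.026,.67])
z=s0["tool_pos"][2]-.0135+.01
P=np.array([[-.026,.026],[-.009,.026],[.009,.026],[.026,.026]])
c,q=np.cos(ph),np.sin(ph)
pp=proj("wrist",np.c_[P@np.array([[c,q],[-q,c]])+s0["tool_pos"][:2],np.full(4,z)],cal); print("pred piece",np.round(pp,1).tolist())
cv2.imwrite("pics/w2c.png",cv2.resize(im[80:260,130:390],None,fx=3,fy=3,interpolation=cv2.INTER_CUBIC)[:,:,::-1])
corners(P,sub(pp),z,[*s0["tool_pos"][:2],ph])
E
```

```text
[ 0.53275256 -0.02960233  0.08157993] 0.6705910725143691 [ 0.53272588 -0.02811264  0.08151762]
[[147.3000030517578, 102.0999984741211], [363.1000061035156, 101.5999984741211], [226.6999969482422, 120.5], [283.8999938964844, 120.69999694824219]] [ 0.534  -0.0262  0.6742] [-0.  -0.  -0.1 -0.2 -0.2 -0.2  0.3  0.4]
pred piece [[208.8, 199.2], [236.7, 199.3], [266.5, 199.3], [294.4, 199.2]]
[[208.89999389648438, 197.39999389648438], [237.6999969482422, 200.0], [267.20001220703125, 199.8000030517578], [294.3999938964844, 199.1999969482422]] [ 0.5325 -0.0297  0.6514] [ 0.5 -0.4 -0.7  0.4 -0.3  0.1  0.5 -0.2]
```

View pics/w2c.png

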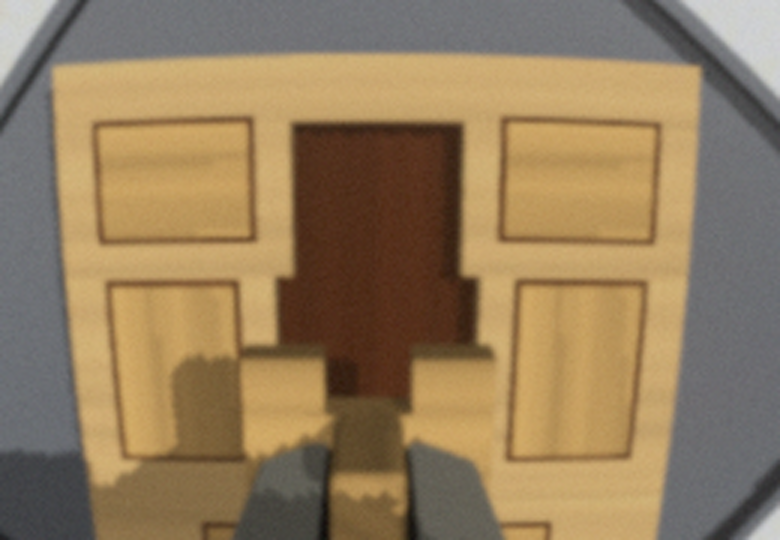

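```bash
python3 - <<'E'
from h import *
print(robot.read_state()["t"]); go((.5335,-.0264),.036,.672)
E
```

```text
5.2667
pos [ 0.5327 -0.0281  0.0815] phi 0.671 tilt [-0.001  0.    -1.   ] | az -0.01 dxyz [0.03 0.06 1.52] dxy if shift first [0.03 0.06 1.52]
```

Call:
apply_moves:
  steps: [0,0.03,0.6,0,0,0,0,0,0,0.6,0,0,0,0,0,0,0.3,0,0,0,0,0,0,0,0,0,0,0,0,0,0,0,0,0,0,0,0,0,0,0,0,0]

```text
t: 5.77
tool_pos: [0.5342, -0.0262, 0.0376]
orientation: [1.364, 2.829, 0.001]
force: [0.3, 0.2, -0.0]
opening: 0.0137
gripper_force: 25.0
```

```bash
python3 - <<'E'
from h import *
s=robot.read_state();print(s["t"],s["force"],s["wrist_torque"]); go((.5335,-.0264),.033,.672)
E
```

```text
5.7667 [ 0.25587058  0.19701641 -0.02060471] [-0.07052434  0.03072958 -0.00964852]
pos [ 0.5342 -0.0262  0.0376] phi 0.6721 tilt [ 0.001 -0.    -1.   ] | az 0.0 dxyz [ 0.01 -0.02  0.15] dxy if shift first [ 0.01 -0.02  0.15]
```

Call:
apply_moves:
  steps: [0.01,-0.02,0.1,0,0,0,0,0,0,0.08,0,0,0,0,0,0,0.07,0,0,0,0,0,0,0,0,0,0,0,0,0,0,0,0,0,0]

```text
t: 6.18
tool_pos: [0.5329, -0.0268, 0.0293]
orientation: [-1.366, -2.829, 0.0]
force: [0.3, 0.2, -1.7]
opening: 0.0139
gripper_force: 25.0
```

Call:
apply_moves:
  steps: [0,0,0.08,0,0,0,0,0,0,0.08,0,0,0,0,0,0,0.04,0,0,0,0,0,0,0,0,0,0,0,0,0,0,0,0,0,0]

```text
t: 6.6
tool_pos: [0.533, -0.0268, 0.0233]
orientation: [-1.366, -2.829, 0.0]
force: [-0.0, -1.0, 1.2]
opening: 0.0138
gripper_force: 25.0
```

Call:
apply_moves:
  steps: [0,0,0.05,0,0,0,0,0,0,0,0,0,0,0,0,0,0,0,0,0,35,0,0,0,0,0,0,35,0,0,0,0,0,0,35,0,0,-0.5,0,0,0,35,0,0,-1,0,0,0,35,0,0,-1,0,0,0,35,0,0,-0.5,0,0,0,35,0,0,0,0,0,0,35]

```text
t: 7.43
tool_pos: [0.536, -0.0272, 0.1164]
orientation: [1.363, 2.823, 0.003]
force: [0.4, -0.1, 0.2]
opening: 0.0325
gripper_force: 0.0
```

```bash
python3 - <<'E'
from h import *
s=robot.read_state();print(s["t"],s["force"],s["opening"]); go((.4866,-.2668),.12,-.809)
E
```

```text
7.4333 [ 0.36980338 -0.07124893  0.16150183] 0.03253671317122479
pos [ 0.536  -0.0272  0.1164] phi 0.671 tilt [ 0.007 -0.001 -1.   ] | az 14.13 dxyz [-6.7   4.64 -0.12] dxy if shift first [-5.23 -6.25 -0.12]
```

Call:
apply_moves:
  steps: [-0.58,-0.69,0,0,0,0,50,-0.58,-0.69,0,0,0,0,50,-0.58,-0.69,0,0,0,0,50,-0.58,-0.69,0,0,0,0,50,-0.58,-0.69,0,0,0,0,50,-0.58,-0.69,0,0,0,0,50,-0.58,-0.7,0,0,0,0,50,-0.58,-0.7,0,0,0,0,50,-0.58,-0.7,0,0,0,0,50,0,0,0,0,0,1,50,0,0,0,0,0,1,50,0,0,0,0,0,1,50]

```text
t: 8.43
tool_pos: [0.4828, -0.2661, 0.1102]
orientation: [-1.799, -2.573, -0.0]
force: [0.5, 0.3, 0.5]
opening: 0.0465
gripper_force: 0.0
```

Call:
apply_moves:
  steps: [0,0,0,0,0,1,50,0,0,0,0,0,1,50,0,0,0,0,0,1,50,0,0,0,0,0,1,50,0,0,0,0,0,1,50,0,0,0,0,0,1,50,0,0,0,0,0,1,50,0,0,0,0,0,1,50,0,0,0,0,0,1,50,0,0,0,0,0,1,50,0,0,0,0,0,1,50,0,0,0,0,0,0.1,50]

```text
t: 9.43
tool_pos: [0.4831, -0.2654, 0.1103]
orientation: [-2.916, -1.165, 0.002]
force: [0.1, 0.5, 0.3]
opening: 0.0463
gripper_force: 0.0
```

Call:
apply_moves:
  steps: [0,0,0,0,0,0,50,0,0,0,0,0,0,50,0,0,0,0,0,0,50]

```text
t: 9.68
tool_pos: [0.4836, -0.2657, 0.1114]
orientation: [-2.913, -1.176, 0.0]
force: [1.2, 0.0, -0.1]
opening: 0.0467
gripper_force: 0.0
```

```bash
python3 - <<'E'
from h import *
cal=eyes.calibration("wrist"); im=eyes.read_camera("wrist"); print(robot.read_state()["t"])
t=eyes.read_camera("top"); cv2.imwrite("pics/t1.png",t[:,:,::-1])
x,c,v=fit("wrist",im,cal,"small",(.4866,-.2668),wood,45,ths=[-.95,-.8,-.65]); print(np.round(x,4),c)
big=np.hstack([cv2.resize(v,(360,360)),cv2.resize(t[170:300,190:330],(390,360),interpolation=cv2.INTER_CUBIC)])
cv2.imwrite("pics/wf1.png",big[:,:,::-1]); go(x[:2],.013,x[2])
E
```

```text
9.7333
[ 0.4877 -0.2657 -0.8307] 0.033688479932199256
pos [ 0.4837 -0.2658  0.1117] phi -0.8041 tilt [-0.  0. -1.] | az 0.25 dxyz [0.1  0.09 3.29] dxy if shift first [0.1  0.09 3.29]
```

View pics/wf1.png

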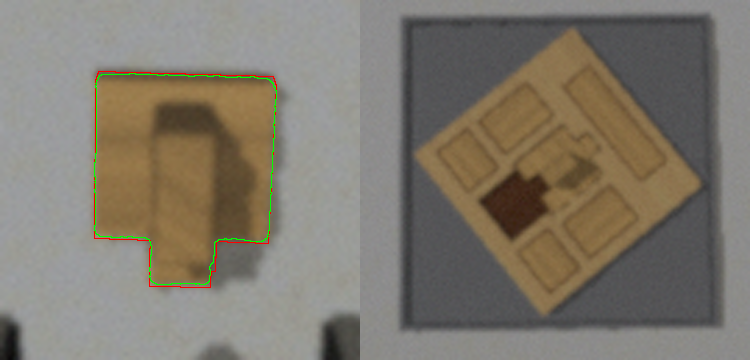

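Call:
apply_moves:
  steps: [0.1,0.09,0.3,0,0,0.25,50,0,0,1,0,0,0,50,0,0,1,0,0,0,50,0,0,0.6,0,0,0,50,0,0,0.39,0,0,0,50,0,0,0,0,0,0,50,0,0,0,0,0,0,50,0,0,0,0,0,0,0,0,0,0,0,0,0,0,0,0,0,0,0,0,0,0,0,0,0,0,0,0,0,0,0,0,0,0,0]

```text
t: 10.78
tool_pos: [0.4883, -0.266, 0.0139]
orientation: [2.929, 1.134, 0.001]
force: [-0.3, -0.5, 0.2]
opening: 0.0178
gripper_force: 0.0
```

Call:
apply_moves:
  steps: [0,0,0,0,0,0,0,0,0,0,0,0,0,0,0,0,0,0,0,0,0]

```text
t: 11.03
tool_pos: [0.4881, -0.2659, 0.0137]
orientation: [2.929, 1.134, 0.001]
force: [-1.5, 0.4, 5.4]
opening: 0.0137
gripper_force: 25.0
```

```bash
python3 - <<'E'
from h import *
s=robot.read_state();print(s["t"],s["force"],s["opening"],s["gripper_force"])
th=.672; go(np.array([.533,-.0268])+.047*np.array([-np.sin(th),np.cos(th)]),.09,th)
E
```

```text
11.0333 [-1.5117332   0.39101748  5.38959544] 0.013709915614192039 25.00091850757599
pos [ 0.4881 -0.2659  0.0137] phi -0.8318 tilt [ 0.001 -0.    -1.   ] | az -14.36 dxyz [ 6.87  6.13 -2.54] dxy if shift first [ 6.58 -6.45 -2.55]
```

Call:
apply_moves:
  steps: [0,0,-0.5,0,0,0,0,0,0,-1,0,0,0,0,0,0,-1,0,0,-1,0,0,0,-0.05,0,0,-1,0,0,0,0,0,0,-1,0,0,0,0,0,0,-1,0,0,0,0,0,0,-1,0,0,0,0,0,0,-1,0,0,0,0,0,0,-1,0,0,0,0,0,0,-1,0,0,0,0,0,0,-1,0,0,0,0,0,0,-1,0]

```text
t: 12.03
tool_pos: [0.4875, -0.2655, 0.0892]
orientation: [-1.963, -2.452, 0.0]
force: [0.7, 0.8, -1.0]
opening: 0.0137
gripper_force: 25.0
```

Call:
apply_moves:
  steps: [0,0,0,0,0,-1,0,0,0,0,0,0,-1,0,0,0,0,0,0,-1,0,0,0,0,0,0,-1,0,0,0,0,0,0,-0.36,0,0,0,0,0,0,0,0]

```text
t: 12.53
tool_pos: [0.4875, -0.2655, 0.0892]
orientation: [-1.362, -2.83, -0.0]
force: [-0.7, -0.0, -1.4]
opening: 0.0136
gripper_force: 25.0
```

```bash
python3 - <<'E'
from h import *
s=robot.read_state();print(s["t"],s["force"],s["opening"],s["gripper_force"])
th=.672; go(np.array([.533,-.0268])+.047*np.array([-np.sin(th),np.cos(th)]),.09,th)
E
```

```text
12.5333 [-0.69216819 -0.02311865 -1.40272678] 0.013608009044369752 24.999080300331116
pos [ 0.4875 -0.2655  0.0892] phi 0.6739 tilt [-0.001  0.    -1.   ] | az 0.02 dxyz [ 6.85  6.14 -0.03] dxy if shift first [ 6.84  6.15 -0.02]
```

Call:
apply_moves:
  steps: [0.68,0.62,0,0,0,0,0,0.68,0.62,0,0,0,0,0,0.68,0.62,0,0,0,0,0,0.68,0.62,0,0,0,0,0,0.68,0.62,0,0,0,0,0,0.68,0.62,0,0,0,0,0,0.68,0.62,0,0,0,0,0,0.68,0.62,0,0,0,0,0,0.7,0.6,0,0,0,0,0,0.7,0.58,0,0,0,0,0,0,0,0,0,0,0,0,0,0,0,0,0,0,0]

```text
t: 13.53
tool_pos: [0.504, 0.0107, 0.0894]
orientation: [-1.363, -2.83, 0.0]
force: [-0.4, -0.8, -0.4]
opening: 0.0143
gripper_force: 25.0
```

Call:
apply_moves:
  steps: [0,0,0,0,0,0,0,0,0,0,0,0,0,0]

```text
t: 13.7
tool_pos: [0.5042, 0.0087, 0.0895]
orientation: [-1.367, -2.829, 0.001]
force: [0.0, -0.1, 0.7]
opening: 0.0139
gripper_force: 25.0
```

```bash
python3 - <<'E'
from h import *
s,_,ph=pose(); cal=eyes.calibration("wrist"); im=eyes.read_camera("wrist"); print(s["t"],s["tool_pos"],ph)
th=.672; go(np.array([.533,-.0268])+.047*np.array([-np.sin(th),np.cos(th)]),.038,th)
z=s["tool_pos"][2]-.0137
v=cv2.resize(im,None,fx=3,fy=3,interpolation=cv2.INTER_CUBIC)
def draw(P,p,z,col):
    c,q=np.cos(p[2]),np.sin(p[2]); Q=proj("wrist",np.c_[P@np.array([[c,q],[-q,c]])+p[:2],np.full(len(P),z)],cal)
    cv2.polylines(v,[np.round((Q+.5)*3-.5).astype(np.int32)],True,col,1)
draw(O,(.533,-.0268,.672),.02,(255,0,0)); draw(rect(170,170),(.533,-.0268,.672),.02,(255,0,0)); draw(S,(*s["tool_pos"][:2],ph),z+.01,(0,255,0))
cv2.imwrite("pics/w3.png",v[200:790,380:1170,::-1])
E
```

```text
13.7 [0.50415459 0.00868229 0.08951334] 0.6706558516897221
pos [0.5042 0.0085 0.0896] phi 0.6703 tilt [-0. -0. -1.] | az -0.02 dxyz [0.05 0.02 1.72] dxy if shift first [0.05 0.02 1.72]
```

View pics/w3.png

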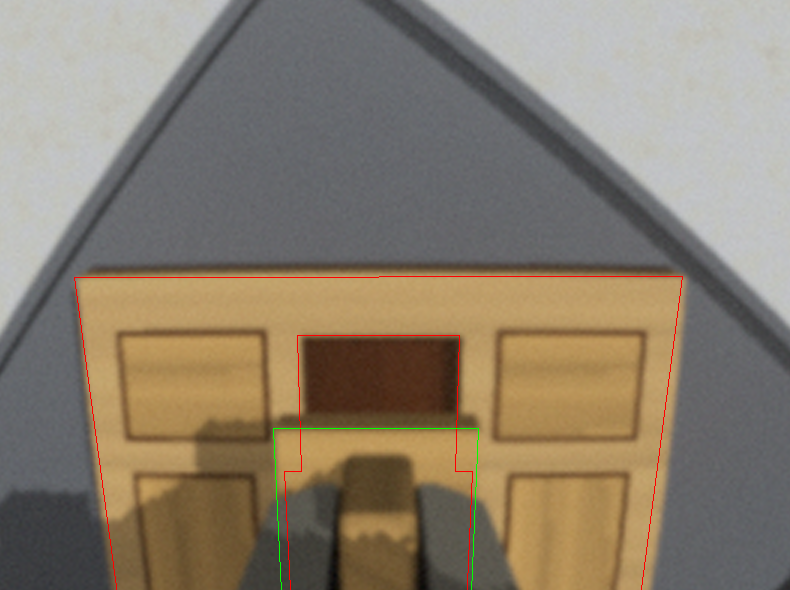

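Call:
apply_moves:
  steps: [0.04,0.02,0.6,0,0,0,0,0,0,0.6,0,0,0,0,0,0,0.4,0,0,0,0,0,0,0.1,0,0,0,0,0,0,0,0,0,0,0,0,0,0,0,0,0,0,0,0,0,0,0,0,0]

```text
t: 14.33
tool_pos: [0.5039, 0.0102, 0.0388]
orientation: [-1.366, -2.829, 0.0]
force: [-0.1, -0.1, -0.8]
opening: 0.0138
gripper_force: 32.8
```

```bash
python3 - <<'E'
from h import *
s=robot.read_state();print(s["t"],s["force"],s["wrist_torque"])
th=.672; go(np.array([.533,-.0268])+.047*np.array([-np.sin(th),np.cos(th)]),.030,th)
E
```

```text
14.3333 [-0.08643776 -0.11543591 -0.77804846] [-0.03932721  0.0336376  -0.04512768]
pos [0.5039 0.0102 0.0388] phi 0.6709 tilt [-0. -0. -1.] | az -0.01 dxyz [-0.   -0.01  0.29] dxy if shift first [-0.   -0.01  0.29]
```

Call:
apply_moves:
  steps: [0,0,0.12,0,0,0,0,0,0,0.1,0,0,0,0,0,0,0.08,0,0,0,0,0,0,0,0,0,0,0,0,0,0,0,0,0,0]

```text
t: 14.75
tool_pos: [0.5057, 0.01, 0.0339]
orientation: [1.363, 2.827, -0.0]
force: [-16.7, -2.3, 37.3]
opening: 0.0137
gripper_force: 37.5
```

Call:
apply_moves:
  steps: [0,0,-0.1,0,0,0,0,0,0,0,0,0,0,0,0,0,0,0,0,0,0]

```text
t: 15.0
tool_pos: [0.5053, 0.0105, 0.0343]
orientation: [1.364, 2.827, 0.001]
force: [-3.0, -1.1, 13.6]
opening: 0.0136
gripper_force: 35.9
```

```bash
python3 - <<'E'
from h import *
s=robot.read_state();print(s["t"],s["force"],s["wrist_torque"])
th=.672; go(np.array([.533,-.0268])+.047*np.array([-np.sin(th),np.cos(th)]),.030,th)
E
```

```text
15.0 [-2.95833351 -1.10749381 13.57089035] [-0.13800521  0.62389509 -0.05907712]
pos [0.5053 0.0105 0.0343] phi 0.6719 tilt [ 0.003 -0.001 -1.   ] | az -0.0 dxyz [ 0.02 -0.05  0.14] dxy if shift first [ 0.02 -0.05  0.14]
```

Call:
apply_moves:
  steps: [0.04,0,0,0,0,0,0,0,0,0,0,0,0,0,0,0,0,0,0,0,0]

```text
t: 15.25
tool_pos: [0.5052, 0.0107, 0.0344]
orientation: [1.363, 2.826, 0.0]
force: [0.5, -3.7, 10.3]
opening: 0.0139
gripper_force: 35.8
```

Call:
apply_moves:
  steps: [0,-0.05,0,0,0,0,0,0,0,0,0,0,0,0,0,0,0,0,0,0,0]

```text
t: 15.5
tool_pos: [0.5046, 0.0104, 0.0344]
orientation: [1.363, 2.825, 0.003]
force: [3.4, -0.1, 8.1]
opening: 0.0133
gripper_force: 35.8
```

```bash
python3 - <<'E'
from h import *
s,_,ph=pose(); cal=eyes.calibration("wrist"); im=eyes.read_camera("wrist"); print(s["t"],s["tool_pos"],ph)
v=cv2.resize(im,None,fx=5,fy=5,interpolation=cv2.INTER_CUBIC)
print(proj("wrist",np.array([[*s["tool_pos"][:2],.02]]),cal))
cv2.imwrite("pics/w4.png",v[600:1190,870:1660,::-1])
E
```

```text
15.5 [0.50460796 0.01039075 0.03442938] 0.6717560659761478
[[251.57470425 230.77914364]]
```

View pics/w4.png

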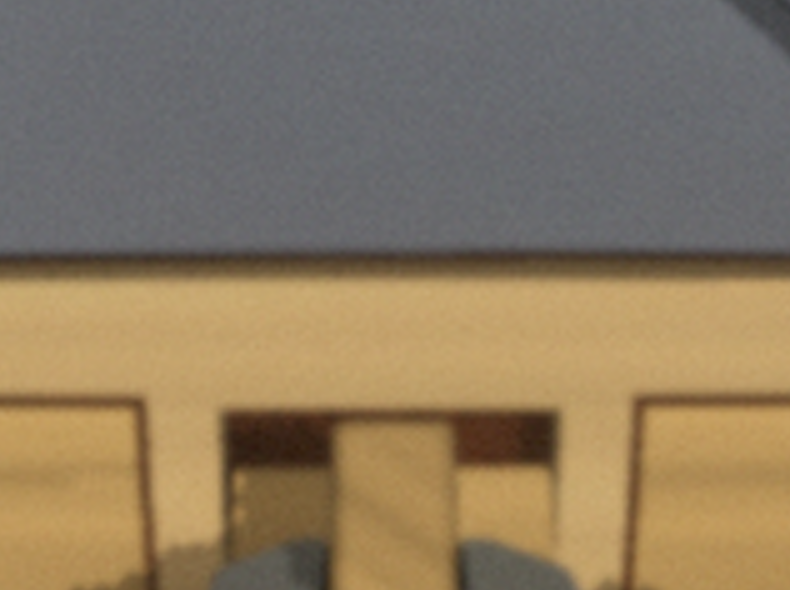

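```bash
python3 - <<'E'
from h import *
s,_,ph=pose(); cal=eyes.calibration("wrist"); p=s["tool_pos"]; y=np.array([-np.sin(ph),np.cos(ph)]); x=np.array([np.cos(ph),np.sin(ph)])
f=lambda a,b,z:np.round((proj("wrist",np.array([[*(p[:2]+a*x+b*y),z]]),cal)[0]+.5)*5-.5-[870,600])
print("plate top edge L,R",f(-.021,.0195,.0307),f(.021,.0195,.0307),"bottom",f(0,.0195,.0207),"block top",f(-.007,.015,.0607),f(.007,.015,.0607))
print("opening edge if centred",f(-.0222,.0207,.02),f(.0222,.0207,.02), f(-.0222,.0107,.02),f(.0222,.0107,.02))
E
```

```text
plate top edge L,R [219. 448.] [561. 448.] bottom [390. 421.] block top [323. 590.] [457. 590.]
opening edge if centred [218. 410.] [561. 410.] [221. 482.] [559. 481.]
```

```bash
python3 - <<'E'
from h import *
s,_,ph=pose(); cal=eyes.calibration("wrist"); p=s["tool_pos"]; Y=np.array([-np.sin(ph),np.cos(ph),0]); X=np.array([np.cos(ph),np.sin(ph),0]); Z=np.array([0,0,1.])
def f(a,b,z): 
    q=p+a*X+b*Y; q[2]=z; return np.round((proj("wrist",q[None],cal)[0]+.5)*5-.5-[870,600])
for al in np.radians([-30,-20,-10,0,10,20,30,40]):
    def g(a,b,h): # h above underside; pads centre h=.0325
        y,z=b,h-.0325; return f(a,y*np.cos(al)+z*np.sin(al),p[2]+.0188-y*np.sin(al)+z*np.cos(al))
    print(round(np.degrees(al)),"plate",g(-.021,.0195,.01),g(.021,.0195,.01),"bot",g(0,.0195,0)[1],"blk top+y",g(-.007,.015,.04),g(.007,.015,.04),"blk bot",g(-.007,.015,.01)[1])
K=cal["K"];print(K[0][0]); print("cam",-np.array(cal["R"]).T@cal["t"]-p)
E
cp pics/w3.png /dev/null; python3 - <<'E'
import cv2
E
python3 - <<'E'
from h import *
t=eyes.read_camera("scene"); cal=eyes.calibration("scene"); u=proj("scene",np.array([[.53,-.0,.03]]),cal)[0].astype(int); print(u)
cv2.imwrite("pics/s1.png",cv2.resize(t[u[1]-60:u[1]+50,u[0]-75:u[0]+75],None,fx=5.3,fy=5.3,interpolation=cv2.INTER_CUBIC)[:,:,::-1])
E
```

```text
-30 plate [204. 417.] [576. 416.] bot 352.0 blk top+y [322. 669.] [459. 668.] blk bot 442.0
-20 plate [209. 420.] [571. 420.] bot 368.0 blk top+y [322. 641.] [459. 640.] blk bot 450.0
-10 plate [214. 431.] [565. 431.] bot 391.0 blk top+y [323. 614.] [458. 614.] blk bot 464.0
0 plate [219. 448.] [561. 448.] bot 421.0 blk top+y [323. 590.] [457. 590.] blk bot 483.0
10 plate [223. 471.] [557. 470.] bot 456.0 blk top+y [324. 570.] [456. 570.] blk bot 506.0
20 plate [226. 498.] [554. 498.] bot 495.0 blk top+y [325. 554.] [455. 554.] blk bot 534.0
30 plate [229. 529.] [551. 529.] bot 537.0 blk top+y [326. 542.] [454. 542.] blk bot 564.0
40 plate [231. 563.] [549. 563.] bot 582.0 blk top+y [327. 535.] [453. 534.] blk bot 597.0
297.3186396354542
cam [-0.05255548  0.06582219  0.16609504]
[230 188]
```

View pics/s1.png

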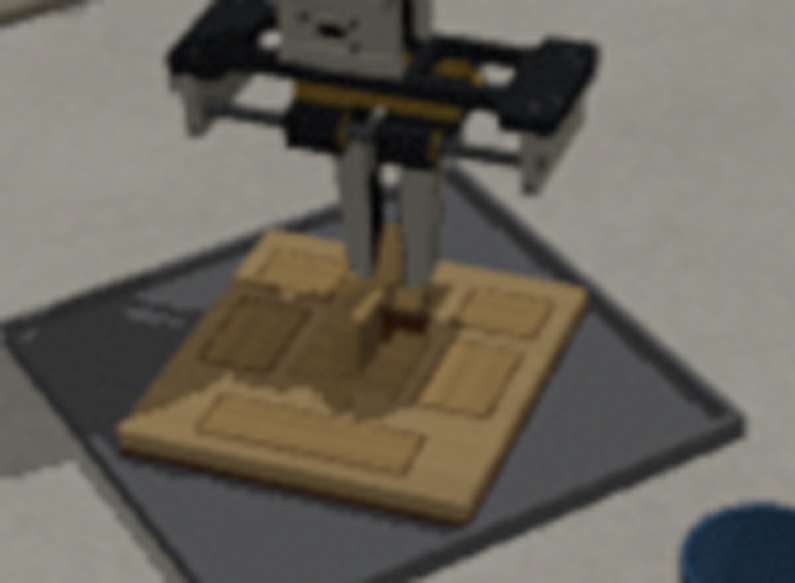

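Call:
apply_moves:
  steps: [0.02,0,-0.3,0,0,0,0,0,0,-1,0,0,0,0,0,0,-1,0,0,0,0,0,0,0,0,0,0,0,0,0,0,0,0,0,0]
  grip_force: 25

```text
t: 16.02
tool_pos: [0.5032, 0.0112, 0.1038]
orientation: [1.363, 2.826, 0.002]
force: [0.4, 0.3, -0.7]
opening: 0.0136
gripper_force: 34.7
```

```bash
python3 - <<'E'
from h import *
s=robot.read_state();print(s["t"],s["force"],s["opening"],s["gripper_force"]); go((.47,.22),.035,.672)
for c in ("scene","wrist","top"):
    im=eyes.read_camera(c); cv2.imwrite(f"pics/{c}_x.png",im[:,:,::-1])
    for n,z in(("large_grip",.035),("small_grip",.09)):
        for r in eyes.place_of(c,n)[:2]: print(c,n,np.round(r["xy"]),round(r["conf"],2),np.round(at_z(c,r["xy"],z),3))
E
```

```text
16.0167 [ 0.38610449  0.28595537 -0.73484851] 0.013575333587608828 34.74943214590894
pos [0.5032 0.0112 0.1038] phi 0.672 tilt [ 0.004 -0.    -1.   ] | az -0.0 dxyz [6.14 3.47 2.29] dxy if shift first [6.14 3.46 2.29]
scene large_grip [222. 192.] 0.77 [ 0.537 -0.03   0.035]
scene small_grip [228. 152.] 0.59 [0.465 0.034 0.09 ]
wrist small_grip [250. 234.] 0.84 [0.5   0.011 0.09 ]
```

Call:
apply_moves:
  steps: [0.88,0.5,0,0,0,0,0,0.88,0.5,0,0,0,0,0,0.88,0.5,0,0,0,0,0,0.88,0.5,0,0,0,0,0,0.88,0.5,0,0,0,0,0,0.88,0.5,0,0,0,0,0,0.86,0.46,0,0,0,0,0,0,0,0.8,0,0,0,0,0,0,0.8,0,0,0,0,0,0,0.6,0,0,0,0,0,0,0,0,0,0,0,0,0,0,0,0,0,0]

```text
t: 17.47
tool_pos: [0.4669, 0.2197, 0.0346]
orientation: [-1.364, -2.828, 0.004]
force: [-0.2, 0.2, -0.4]
opening: 0.0139
gripper_force: 34.7
```

Call:
apply_moves:
  steps: [0,0,0.2,0,0,0,0,0,0,0.1,0,0,0,0,0,0,0,0,0,0,0,0,0,0,0,0,0,0]

```text
t: 17.8
tool_pos: [0.4687, 0.2201, 0.0273]
orientation: [1.365, 2.829, 0.001]
force: [0.8, -0.5, 0.0]
opening: 0.0139
gripper_force: 34.7
```

Call:
apply_moves:
  steps: [0,0,0.1,0,0,0,0,0,0,0.08,0,0,0,0,0,0,0,0,0,0,0,0,0,0,0,0,0,0]

```text
t: 18.13
tool_pos: [0.4698, 0.2203, 0.0241]
orientation: [1.364, 2.828, 0.002]
force: [-6.5, -3.8, 21.1]
opening: 0.0141
gripper_force: 35.9
```

Call:
apply_moves:
  steps: [0,0,0.1,0,0,0,0,0,0,0,0,0,0,0,0,0,0,0,0,0,0]

```text
t: 18.38
tool_pos: [0.471, 0.2193, 0.0227]
orientation: [1.363, 2.825, 0.001]
force: [-8.9, -12.2, 33.9]
opening: 0.0136
gripper_force: 37.3
```

Call:
apply_moves:
  steps: [0,0,-0.22,0,0,0,0,0,0,0,0,0,0,0,0,0,0,0,0,0,0,0,0,0,0,0,0,60,0,0,0,0,0,0,60,0,0,0,0,0,0,60,0,0,0,0,0,0,60,0,0,-0.5,0,0,0,60,0,0,-1,0,0,0,60,0,0,-1,0,0,0,60,0,0,-0.7,0,0,0,60,0,0,0,0,0,0,60]

```text
t: 19.38
tool_pos: [0.4714, 0.2213, 0.1263]
orientation: [1.362, 2.824, 0.009]
force: [1.2, -0.3, -0.2]
opening: 0.0557
gripper_force: 0.0
```

Call:
apply_moves:
  steps: [0,0,0,0,0,0,60,0,0,0,0,0,0,60,0,0,0,0,0,0,60]

```text
t: 19.63
tool_pos: [0.4671, 0.2197, 0.119]
orientation: [-1.364, -2.828, 0.003]
force: [1.4, -0.2, 0.2]
opening: 0.0561
gripper_force: 0.0
```

```bash
python3 - <<'E'
from h import *
cal=eyes.calibration("wrist"); im=eyes.read_camera("wrist"); cv2.imwrite("pics/w5.png",im[:,:,::-1]); print(robot.read_state()["t"])
for n in("small_grip","small_piece"): print(n,[(np.round(r["xy"]),round(r["conf"],2),np.round(at_z("wrist",r["xy"],.025,cal),3)) for r in eyes.place_of("wrist",n)[:2]])
x,c,v=fit("wrist",im,cal,"small",(.47,.22),wood,45,ths=np.arange(-3,3.2,.4)); print(np.round(x,4),c)
cv2.imwrite("pics/wf5.png",v[:,:,::-1]); go(x[:2],.013,x[2])
E
```

```text
19.6833
small_grip [(array([252., 202.]), 0.97, array([0.472, 0.214, 0.025]))]
small_piece [(array([255., 202.]), 0.85, array([0.474, 0.215, 0.025]))]
[0.4775 0.2095 0.6783] 0.045025970159129236
pos [0.4673 0.2198 0.1194] phi 0.6719 tilt [-0.002 -0.001 -1.   ] | az -0.06 dxyz [-0.48  0.05  3.55] dxy if shift first [-0.48  0.06  3.55]
```

```bash
python3 - <<'E'
from h import *
cal=eyes.calibration("wrist"); im=eyes.read_camera("wrist")
for ths in ([.5,.7,.85],[-2.6,-2.4]):
    x,c,v=fit("wrist",im,cal,"small",(.475,.212),wood,45,ths=ths); print(np.round(x,4),c)
    if ths[0]>0: X=x
    if ths[0]>0:
        r=np.all(v==[255,0,0],2); m=np.all(v==[0,255,0],2); print(np.argwhere(r).min(0),np.argwhere(r).max(0),np.argwhere(m).min(0),np.argwhere(m).max(0))
print("grip px",proj("wrist",np.array([[*X[:2],.025],[*X[:2],.0]]),cal))
im=eyes.read_camera("scene"); print([(np.round(r["xy"]),r["conf"],at_z("scene",r["xy"],.025)) for r in eyes.place_of("scene","small_grip")[:2]])
im=eyes.read_camera("wrist"); print([(np.round(r["xy"]),r["conf"]) for r in eyes.place_of("wrist","small_grip")[:2]])
g=cv2.cvtColor(im,cv2.COLOR_RGB2GRAY)[175:235:3,222:282:2]; print("\n".join("".join(" .:-=+*#%@"[min(9,int(q)//22)] for q in row) for row in g))
E
```

```text
[0.4776 0.2094 0.6844] 0.04718543046357615
[97 97] [301 271] [98 98] [296 272]
[ 0.4778  0.209  -2.4718] 0.12527143162981313
grip px [[253.81144587 209.14706544]
 [253.75163344 200.50065644]]
[(array([284., 156.]), 0.66, array([0.47823527, 0.20237198, 0.025     ]))]
[(array([253., 206.]), 0.56)]
******************************
******************************
*****+====================+***
****+======================***
***+=++++++++++++++++++++++***
***+==++++++=::::::-+++++++***
***+==+++==-:::::::-=++++++***
***+====----:::::::-======+***
***+===------=========+=+=+***
***+==-------========++++++***
***+==-------=+======++++++***
***+==--:----===+=========+***
***+==-------=============+***
***+==--:-::-=============+***
****==--:-:--========++++++***
***+==-------=+=====++++++****
*++=========-===++==**********
======+++++=--======**********
=======++*+========+**********
=========*+*******************
```

```bash
python3 - <<'E'
from h import *
go((.4776,.2095),.0125,.681); print(robot.read_state()["t"])
E
```

```text
pos [0.4681 0.22   0.1205] phi 0.672 tilt [-0. -0. -1.] | az -0.09 dxyz [-0.47  0.03  3.6 ] dxy if shift first [-0.47  0.03  3.6 ]
20.0333
```

Call:
apply_moves:
  steps: [-0.47,0.03,0.6,0,0,-0.09,50,0,0,1,0,0,0,50,0,0,1,0,0,0,50,0,0,0.6,0,0,0,50,0,0,0.38,0,0,0,50,0,0,0,0,0,0,50,0,0,0,0,0,0,50,0,0,0,0,0,0,0,0,0,0,0,0,0,0,0,0,0,0,0,0,0,0,0,0,0,0,0,0,0,0,0,0,0,0,0]
  grip_force: 50

```text
t: 21.03
tool_pos: [0.4782, 0.2098, 0.0142]
orientation: [1.351, 2.835, 0.001]
force: [-0.1, 1.0, -0.0]
opening: 0.0177
gripper_force: 0.0
```

Call:
apply_moves:
  steps: [0,0,0,0,0,0,0,0,0,0,0,0,0,0,0,0,0,0,0,0,0]

```text
t: 21.28
tool_pos: [0.4781, 0.2098, 0.0139]
orientation: [1.351, 2.836, 0.001]
force: [-0.4, -0.5, 4.3]
opening: 0.0136
gripper_force: 50.0
```

```bash
python3 - <<'E'
from h import *
s=robot.read_state();print(s["t"],s["force"],s["opening"],s["gripper_force"])
th=.673; go(np.array([.533,-.0268])+.050*np.array([-np.sin(th),np.cos(th)]),.09,th)
E
```

```text
21.2833 [-0.36148554 -0.53400878  4.2605848 ] 0.013576032644704535 50.0014865398407
pos [0.4781 0.2098 0.0139] phi 0.6814 tilt [ 0.001  0.    -1.   ] | az 0.08 dxyz [-5.64 -3.48 -2.54] dxy if shift first [-5.61 -3.53 -2.54]
```

Call:
apply_moves:
  steps: [0,0,-0.6,0,0,0,0,0,0,-1,0,0,0,0,0,0,-0.95,0,0,0.08,0,-0.8,-0.5,0,0,0,0,0,-0.8,-0.5,0,0,0,0,0,-0.8,-0.5,0,0,0,0,0,-0.8,-0.5,0,0,0,0,0,-0.8,-0.5,0,0,0,0,0,-0.8,-0.5,0,0,0,0,0,-0.8,-0.48,0,0,0,0,0,0,0,0,0,0,0,0,0,0,0,0,0,0,0]

```text
t: 22.28
tool_pos: [0.5006, 0.012, 0.0896]
orientation: [-1.367, -2.828, 0.0]
force: [-0.2, -0.2, -0.9]
opening: 0.0142
gripper_force: 50.0
```

Call:
apply_moves:
  steps: [0,0,0,0,0,0,0,0,0,0,0,0,0,0,0,0,0,0,0,0,0]

```text
t: 22.53
tool_pos: [0.5006, 0.0142, 0.0898]
orientation: [-1.361, -2.831, -0.0]
force: [-0.1, 0.6, -0.2]
opening: 0.0133
gripper_force: 50.0
```

```bash
python3 - <<'E'
from h import *
s,_,ph=pose(); cal=eyes.calibration("wrist"); im=eyes.read_camera("wrist"); cv2.imwrite("pics/w6.png",im[:,:,::-1]); print(s["t"],s["gripper_force"])
th=.673; u=np.array([-np.sin(th),np.cos(th)]); go(np.array([.533,-.0268])+.050*u,.04,th)
# lateral centre of plate and opening by row profiles
h=cv2.cvtColor(im,cv2.COLOR_RGB2HSV); d=(h[...,1]>70)&(h[...,2]<105)
for r in range(160,216,4):
    c=np.where(d[r,200:310])[0]+200; print(r,c.min() if len(c) else None,c.max() if len(c) else None,len(c))
p=s["tool_pos"]; y=np.array([-np.sin(ph),np.cos(ph)]); x=np.array([np.cos(ph),np.sin(ph)])
f=lambda o,a,b,z:np.round(proj("wrist",np.array([[*(o+a*x+b*y),z]]),cal)[0],1)
z=p[2]-.0139
print("plate pred",f(p[:2],-.021,.0195,z+.01),f(p[:2],.021,.0195,z+.01),"bot",f(p[:2],0,.0195,z),"open pred",f(np.array([.533,-.0268]),-.0222,.0677,.02),f(np.array([.533,-.0268]),.0222,.0677,.02))
E
```

```text
22.5333 49.99956965446472
pos [0.5006 0.0142 0.0898] phi 0.6745 tilt [-0.  0. -1.] | az 0.01 dxyz [-0.07 -0.01  1.66] dxy if shift first [-0.07 -0.01  1.66]
160 None None 0
164 200 309 57
168 None None 0
172 None None 0
176 None None 0
180 None None 0
184 None None 0
188 227 278 52
192 228 278 51
196 228 278 51
200 228 278 51
204 221 282 62
208 213 215 3
212 213 216 4
plate pred [217.4 209.1] [285.8 209. ] bot [251.6 203.7] open pred [224.7 185.7] [278.2 185.7]
```

Call:
apply_moves:
  steps: [-0.05,0.01,0.5,0,0,0.01,0,0,0,0.5,0,0,0,0,0,0,0.4,0,0,0,0,0,0,0.3,0,0,0,0,0,0,0.05,0,0,0,0,0,0,0,0,0,0,0,0,0,0,0,0,0,0]

```text
t: 23.17
tool_pos: [0.5022, 0.0123, 0.0378]
orientation: [1.364, 2.83, 0.0]
force: [-0.2, 0.7, -0.2]
opening: 0.0137
gripper_force: 50.0
```

```bash
python3 - <<'E'
from h import *
s=robot.read_state();print(s["t"],s["force"],s["wrist_torque"],s["gripper_force"])
th=.673; go(np.array([.533,-.0268])+.047*np.array([-np.sin(th),np.cos(th)]),.0339,th)
E
```

```text
23.1667 [-0.23530011  0.68090355 -0.17448337] [-0.07641088 -0.00757405  0.00779967] 49.999582171440125
pos [0.5022 0.0123 0.0378] phi 0.6722 tilt [ 0. -0. -1.] | az -0.01 dxyz [-0.09 -0.01  0.13] dxy if shift first [-0.09 -0.01  0.13]
```

Call:
apply_moves:
  steps: [0,0,0.08,0,0,0,0,0,0,0.06,0,0,0,0,0,0,0.02,0,0,0,0,0,0,0,0,0,0,0,0,0,0,0,0,0,0]

```text
t: 23.58
tool_pos: [0.5028, 0.0121, 0.0339]
orientation: [1.364, 2.828, 0.001]
force: [-2.3, -0.3, 7.2]
opening: 0.0137
gripper_force: 50.0
```

Call:
apply_moves:
  steps: [-0.03,0,0,0,0,0,0,-0.02,0,0,0,0,0,0,0,0,0,0,0,0,0]

```text
t: 23.83
tool_pos: [0.5033, 0.0117, 0.0337]
orientation: [-1.365, -2.83, -0.002]
force: [-4.9, 3.8, 8.3]
opening: 0.0138
gripper_force: 50.0
```

Call:
apply_moves:
  steps: [-0.02,0,0,0,0,0,0,-0.02,0,0,0,0,0,0,0,0,0,0,0,0,0]

```text
t: 24.08
tool_pos: [0.5042, 0.0102, 0.0333]
orientation: [1.364, 2.829, 0.001]
force: [-0.6, -1.1, 0.3]
opening: 0.0135
gripper_force: 50.0
```

```bash
python3 - <<'E'
from h import *
s=robot.read_state();print(s["t"],s["force"],s["wrist_torque"],s["gripper_force"])
th=.673; go(np.array([.533,-.0268])+.047*np.array([-np.sin(th),np.cos(th)]),.0339,th)
E
```

```text
24.0833 [-0.5851479  -1.10822452  0.28073415] [-0.08238552  0.0058016   0.04079309] 49.99967157840729
pos [0.5042 0.0102 0.0333] phi 0.672 tilt [ 0.001  0.    -1.   ] | az -0.01 dxyz [ 0.   -0.02 -0.02] dxy if shift first [ 0.   -0.02 -0.02]
```

Call:
apply_moves:
  steps: [0,0,0.06,0,0,0,0,0,0,0.05,0,0,0,0,0,0,0,0,0,0,0]

```text
t: 24.33
tool_pos: [0.5033, 0.0099, 0.0288]
orientation: [-1.365, -2.829, 0.001]
force: [-0.0, -0.9, 0.1]
opening: 0.0136
gripper_force: 50.0
```

Call:
apply_moves:
  steps: [0,0,0.08,0,0,0,0,0,0,0.08,0,0,0,0,0,0,0.04,0,0,0,0,0,0,0,0,0,0,0,0,0,0,0,0,0,0]

```text
t: 24.75
tool_pos: [0.5037, 0.01, 0.0239]
orientation: [-1.365, -2.83, 0.0]
force: [-4.7, 0.3, 8.9]
opening: 0.0137
gripper_force: 50.0
```

Call:
apply_moves:
  steps: [0,0,0,0,0,0,35,0,0,0,0,0,0,35,0,0,0,0,0,0,35,0,0,-0.4,0,0,0,35,0,0,-0.8,0,0,0,35,0,0,-1,0,0,0,35,0,0,-1,0,0,0,35,0.8,0,-0.5,0,0,0,35,0.8,0,0,0,0,0,35,0.8,0,0,0,0,0,35,0,0,0,0,0,0,35,0,0,0,0,0,0,35]

```text
t: 25.75
tool_pos: [0.4586, 0.0671, 0.1352]
orientation: [1.362, 2.83, 0.001]
force: [0.3, 0.4, 0.1]
opening: 0.0323
gripper_force: 0.0
```

Call:
apply_moves:
  steps: [-0.9,0,0,0,0,0,35,-0.9,0,0,0,0,0,35,-0.9,0,0,0,0,0,35,-0.9,0,0,0,0,0,35,-0.9,0,0,0,0,0,35,-0.9,0,0,0,0,0,35,0,0,0,0,0,0,35,0,0,0,0,0,0,35,0,0,0,0,0,0,35]

```text
t: 26.5
tool_pos: [0.5594, -0.0608, 0.134]
orientation: [-1.366, -2.828, 0.0]
force: [-0.5, 0.6, -0.8]
opening: 0.0326
gripper_force: 0.0
```

```bash
python3 - <<'E'
from h import *
s,_,ph=pose(); cal=eyes.calibration("wrist"); im=eyes.read_camera("wrist"); cv2.imwrite("pics/w7.png",im[:,:,::-1]); print(s["t"],s["tool_pos"],s["force"])
for n in("large_grip","small_grip"): print(n,[(np.round(r["xy"]),round(r["conf"],2),np.round(at_z("wrist",r["xy"],.035,cal),4)) for r in eyes.place_of("wrist",n)[:2]])
# rectify the board at z=.05 (block tops) & z=.02 to ascii
th=.673;c=np.array([.533,-.0268]);X=np.array([np.cos(th),np.sin(th)]);Y=np.array([-np.sin(th),np.cos(th)])
g=cv2.cvtColor(im,cv2.COLOR_RGB2GRAY)
P=[[ [*(c+a*X+b*Y),.02] for a in np.arange(-.036,.037,.0015)] for b in np.arange(.075,-.046,-.003)]
P=np.array(P); q=proj("wrist",P.reshape(-1,3),cal).reshape(*P.shape[:2],2).astype(np.float32)
r=cv2.remap(g,q[...,0],q[...,1],cv2.INTER_LINEAR); print("\n".join("".join(" .:-=+*#%@"[min(9,int(v)//20)] for v in row) for row in r))
im=eyes.read_camera("top"); cv2.imwrite("pics/t9.png",im[:,:,::-1])
for n,z in(("large_grip",.035),("small_grip",.035),("bead_jar_mid",.0375),("tape_roll_mid",.012),("brush_cup_mid",.0375)): print(n,[(np.round(r["xy"],1),round(r["conf"],2),np.round(at_z("top",r["xy"],z),3)) for r in eyes.place_of("top",n)[:1]])
E
```

```text
26.5 [ 0.5593512  -0.06075561  0.13398385] [-0.45230472  0.56061431 -0.83268307]
large_grip [(array([256., 147.]), 0.56, array([ 0.5352, -0.0248,  0.035 ]))]
small_grip [(array([253.,  93.]), 0.81, array([0.5028, 0.0118, 0.035 ]))]
####%####%####%%#%%%###%%%%#%%%%###%#%%#%%%###%%%
#################################################
+==+*#########################################+++
##*+######*##########*******##########*+*#####+*#
##*+*#####*#########**###*****########*+######+*#
#**+*#####*########**#######**########*+#%%%%#++*
##*+*#%%##**###*++==+*######***#######*+##%%%#++*
##*+*#%%%#****+=====+***#####***#**#*#++#%%%%#+*#
##*+*#%%##*+========+******##**#######*+#%%###+*#
##*+*##%##+=====++==+*####*****#######*+######+*#
***+######+=+==+====*###*##****#######*+###%##+*#
***+*#####+=========+#######***####*##+=*#####++#
***+*#####+=========**######****#*##**+=*#####++*
****######+=========*########**#####**++#%%#%##**
##########+==========++++++++*########*+##%#%%#%#
#########*+============+=+*###########+=*########
*######+==-::::::::-=++******+-::::::::-==+##%###
+#%%%%#+*++=======
[... 800 characters left out ...]
==++*##################*+*#%%##
##%%%%#####*#*****++**#######**###########*##%%%#
#%%######%%#######*+*########*+*######%#%##%###%%
######%#####%#####*+*########*+*#################
############%######*#########*+*################%
###################*##########*#############%####
#############################################%##%
#################################################
large_grip [(array([260.7, 230. ]), 0.64, array([ 0.534, -0.027,  0.035]))]
small_grip []
bead_jar_mid [(array([131.2, 143.8]), 0.93, array([0.736, 0.269, 0.037]))]
tape_roll_mid [(array([348.6, 146.1]), 0.97, array([ 0.731, -0.241,  0.012]))]
brush_cup_mid [(array([244.5, 117.6]), 0.9, array([0.796, 0.007, 0.037]))]
```

```bash
python3 -c "
from plant import robot
print(robot.close_job())"
```

```text
the job is handed in; nothing more can be done
None
```

I seated both pieces in the board and released them, and handed the job in at about 27 s; the small piece went in on the second try after its tab caught on the large piece's grip block. My last camera check showed both flush with the tab in the notch and the jar, tape roll and cup where they started, but the hand-in returned no verdict.

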